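# Refit the keyed rotor in the dosing pump

### The arm

A 6-joint arm with a two-finger parallel gripper is mounted at the origin on a cart in front of the work surface, level with it; the furniture and walls round the work are solid. World frame = base frame: x ahead of the robot, y to its left, z up, the work surface at z = 0. Lengths are in m, angles in degrees, forces in N, time in s.
With the tool pointing down it reaches from about 0.4 to 0.825 m from the base axis. Payload 7 kg.
Tool frame: the origin (TCP) lies midway between the tips of the shut fingers; the grasp point (between the pads) lies 19 mm behind it; y points along the fingers, z is the direction in which the jaws open and shut, and the axes are right-handed (so a half turn about y gives the same grasp; the last joint's range is limited). The gripper opens to 88 mm and grips with 3 to 60 N. Pads are 19 mm wide; open, the fingers measure 130 mm over their backs; the gripper's body (78 mm by 193 mm) begins 47 mm behind the grasp point.
Start: joints at [81.423, 20.546, 0.682, 0, -70.136, -16.507], TCP at [0.286, 0.611, 0.227] pointing down, gripper open.
Joint ranges: [-176.03, 176.03], [-82.01, 121.73], [-58.28, 71.71], [-173.87, 95.51], [-174.79, -0.11], [-173.66, 173.66]. Speed limits (degrees/s): [136.94, 136.94, 172.46, 180, 180, 180].

### API

Orientations are given as [roll, pitch, yaw] about the fixed x, y, z axes, in that order (R = Rz(yaw) Ry(pitch) Rx(roll)).
In Python, from plant import ctrl gives the robot as it stands.
- The arm moves only by the tool step_arm, never from a script. Its argument "rows" is a list that holds one entry, the list of rows, each a list of 7 numbers: the gripper command: -1 is shut, 1 is fully open, values between are in proportion, then the shift along the world's x, y, z in cm, then the turn, a rotation vector about the world's x, y, z in degrees. In form: [[[fingers, tx, ty, tz, rx, ry, rz], ...]]. A call has 1 to 12 rows; each row shifts and turns the commanded pose from where the row before left it; what a row does not reach is not made up. A row lasts 1/8 s, in which the tool goes at most 62.5 mm and 10.7 degrees, less where a joint would pass 70% of its speed; a pose out of reach is approached as far as the arm can. A call is refused whole if a number of a shift passes 6.25 or a number of a turn 10.7, either way. A call with a gripper value outside its range is refused whole. The fingers move at their own pace and stop on an object; the grip force is fixed at half the most. Time passes only in rows, so rows that do not move let the fingers close. It gives the time, the measured TCP pose, the force and the opening at its end, in the units of the state.
- ctrl.get_obs(): the state, without advancing time (a new reading comes with each control period).
- ctrl.snapshot(name): name is "scene" or "top" or "wrist"; returns the picture (480x640x3 uint8, blue, green, red); there is no depth.
- ctrl.camera_params(name): a dict with "vertical_fov" (degrees; the focal length in pixels is half the picture's height over the tangent of half this angle, whatever the lens; pixels are square), "cx", "cy" (the principal point, pixels), "rvec" (rotation vector, rad) and "tvec" (3), from world to camera coordinates, as OpenCV has them. Camera axes: x right, y down, z forward; pixel columns grow to the right and rows downward; lengths in m; the calibration is good to about 2 mm. The wrist camera is an equidistant fisheye: a pixel r from the principal point sees the ray r / f radians off the axis. A picture is of the moment at which its call begins: read the wrist's pose just before it. camera_params takes no time and is no camera call; for the wrist camera it gives the pose at the moment of the call.
- ctrl.close_job(): hands the job in, once; it reports no verdict.
The state is a dict: "clock": time; "joint_pos": joint angles; "qvel": joint speeds; "tau": joint torques, N m; "tool_pos": TCP position; "orientation": TCP orientation; "force": force on the tool from outside, world axes, zero at the start; "moment": the same for the moment, N m; "opening": finger opening in m.
Only numpy, scipy, OpenCV 4.12 (cv2) and the standard library are available. Lean on these libraries where they do the work, as an engineer would, in place of code of your own. Each camera call takes 0.05 s, during which the arm holds its last target. There are 200 camera calls.

### The job

Take the washed roller rotor out of its drip stand and put it back in the dosing pump: lower its shaft into the drive hub, turn it by feel until its two keys find the keyways, and let it go fully home without ever forcing it. Then swing the retaining latch shut round the rotor's neck, let go, and leave the other things on the bench undisturbed.

Things in the scene. Friction and masses are not known exactly. Their poses are not given: they have to be found in the camera images.
- rotor: Roller rotor, 104 mm tall, about 0.14 kg, standing shaft down. Origin: centre of the shaft's lower tip, z up its axis, keys along its x. From the tip up: shaft 0-22 mm, shoulder 28 mm wide 22-24 mm, roller cage 57 mm wide 24-46 mm, steel neck 16 mm wide 46-70 mm, fluted blue grip 27 mm wide 70-104 mm (hold it here). White lines on top of grip and cage show the line of the keys.
- rotor_key (a point): On the rotor's axis at the lower end of the keys, 8 mm above the tip. Steel shaft 14 mm in diameter, its end tapered to 9 mm over 3 mm; the lowest 8 mm are plain, a pilot. Above them, up to 22 mm, two opposite keys 5 mm wide reach 10.5 mm from the axis along the rotor's +x and -x (half a turn makes no difference).
- rotor_grip (a point): Middle height to hold the blue grip, on the rotor's axis, 92 mm above the tip (12 mm below the grip's top). Round, so it may be held at any yaw.
- stand: White drip tray 104 x 104 x 14 mm, fixed, with a central collar (31 mm bore, 43 mm outside, top at 34 mm) on which the rotor's cage rests, its shaft hanging free inside, tip 10 mm above the bench. Lift it straight out by 30 mm or more. Origin: centre of the underside.
- pump: White dosing pump, fixed, casing 172 x 132 x 46 mm, dark display panel at its front (-x). Origin: underside, below the rotor's axis; z up. On top a round grey drum, 94 mm wide, rim at 98 mm, open above: the roller track, 67 mm bore, floor at 70 mm. Fully home, the rotor's shoulder rests on the hub and its tip is 50 mm above the origin; the grip's top then is at 154 mm.
- pump_axis (a point): Centre of the brass drive hub's top face, 72 mm above the pump's underside. Hub: 32 mm wide, 24 mm deep, bore 15.5 mm, two keyways 6.2 mm wide reaching 12.5 mm from the axis. The motor coasted to rest near its park mark: the angle of the keyways is not measured. Seen from above they lie 14 to 135 degrees anticlockwise of the pump's x. This point's axes are the pump's, not the keyways'.
- hub_face (a point): Where the rotor's tip stands (64 mm above the pump's underside, on the axis) while keys and keyways do not match: the pilot is in the bore, the keys rest on the hub's face; from there it is 14 mm down to home. They match within about 4 degrees. Nothing is sprung; the gearbox holds the hub and lets it turn only under 0.15 N m or more. Pressing over 35 N damages it.
- latch (a joint): Retaining latch: flat steel hook 5 mm thick, 26 mm wide, 103-108 mm above the pump's underside, on a vertical pivot 62 mm behind the rotor's axis (pump +x). 0 = shut: it points to the front, its 20 mm notch round the rotor's neck. Larger = open, to 1.75 rad; at 1.57 it points to the pump's left (+y). Stays where left; 1 N at the tab moves it. It passes only when the rotor is fully home.
- latch_tab (a point): Top centre of the red round post on the latch's free end, by which it is swung: 12 mm in diameter, 17 mm tall above the plate, top 124 mm above the pump's underside, 117 mm from the pivot. Push it sideways with closed fingers, on the side away from the rotor, or pinch it.
- flask_100: Small conical glass flask, 64 mm wide, 105 mm tall; bystander. Origin: centre of the underside.
- wash_bottle: White wash bottle with red cap and bent jet, 65 x 107 x 185 mm; bystander. Origin: underside.
- reagent_blue: Stoppered glass bottle with blue solution, 58 mm wide, 114 mm tall; bystander. Origin: centre of the underside.
- bottle_ldpe: Square cream plastic bottle, 60 x 60 x 120 mm; bystander. Origin: centre of the underside.
- petri: Covered glass dish, 68 mm wide, 14 mm tall; bystander. Origin: centre of the underside.
- forceps: Steel forceps lying flat, 126 x 17 x 8 mm; bystander. Origin: centre of the underside.
Things that resemble listed ones, but are neither listed nor needed, are in the scene too. What is shaped like the rotor but yellow is not meant.

How it is judged:
By the outcome, as a careful person would: the job done as asked, in the order asked, and still so for the second after the job is handed in, with the robot touching nothing.
It also fails if it takes over 72 s, if anything falls off the work surface, if the arm or the gripper's body presses on something with over 40 N, if the wrist force passes 120 N, or if a joint passes its speed limit or range.

## Working session

There is one attempt and no reset: what is moved stays moved. The work goes in short steps, Python scripts to look and compute and a tool call to move; the robot and the scene stay as the last step left them, time stands still between calls to the robot, and variables do not carry over. Pictures are saved under pics/ and viewed, about 8 in all and at most 12, crops included, and the job is handed in when it is done.

Besides the shell and the picture viewer there is one more tool, called as name(argument=value, ...) on one line, values as JSON. step_arm: Moves the arm, as the interface text tells. Its arguments: {"type":"object","properties":{"rows":{"type":"array"}},"required":["rows"]}

```bash
ls; mkdir -p pics
python3 - <<'E'
from plant import ctrl
import cv2,numpy as np
o=ctrl.get_obs();print(o)
for n in("scene","top","wrist"):
    p=ctrl.camera_params(n);print(n,p)
    cv2.imwrite(f"pics/{n}0.png",ctrl.snapshot(n))
E
```

```text
pics
{'clock': 0.0, 'joint_pos': array([ 8.14231219e+01,  2.05925251e+01,  6.32948918e-01, -1.86895663e-02,
       -7.01357257e+01, -1.65097216e+01]), 'qvel': array([-0.03913534, -0.04718055,  0.04950092, -0.01649607, -0.01018988,
       -0.10234961]), 'tau': array([-1.51809985e-03, -5.82716274e+01,  2.93045425e+01,  6.99707955e+00,
        6.85101666e-03, -1.68971201e-04]), 'tool_pos': array([0.28598643, 0.61087827, 0.22560862]), 'orientation': array([-8.99036342e+01,  1.02402627e-02,  1.54907044e+02]), 'force': array([ 0.08851597, -0.77258169, -0.36774699]), 'moment': array([-0.02859828, -0.02039039,  0.00206075]), 'opening': 0.08788314788695001}
scene {'vertical_fov': 53.03039621250506, 'cx': 323.26967700082673, 'cy': 244.9970446955455, 'rvec': array([ 2.21500186, -0.89137334,  0.38230806]), 'tvec': array([-0.24608923,  0.45587079,  0.72915108])}
top {'vertical_fov': 52.041753531194914, 'cx': 315.80854155672984, 'cy': 241.86601378302166, 'rvec': array([ 2.08716945, -2.13313042,  0.22390648]), 'tvec': array([0.21170188, 0.56778915, 1.04028764])}
wrist {'vertical_fov': 65.70646984690485, 'cx': 318.8778893509933, 'cy': 242.7632203071649, 'rvec': array([-1.5936967 ,  2.50829146,  0.34708432]), 'tvec': array([ 0.67341998, -0.03478644,  0.39032155])}
```

View pics/top0.png

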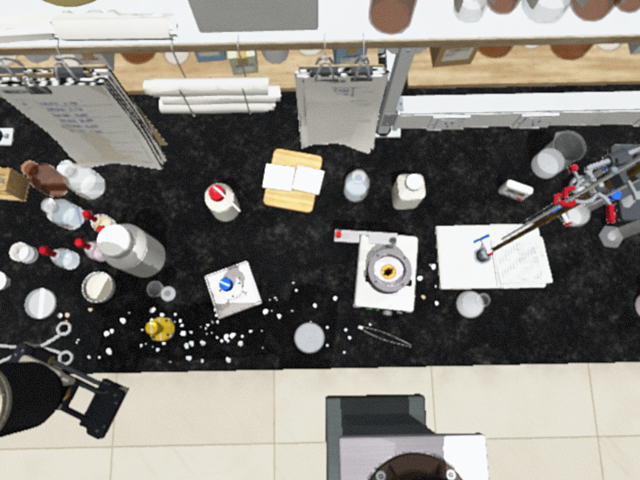

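View pics/scene0.png

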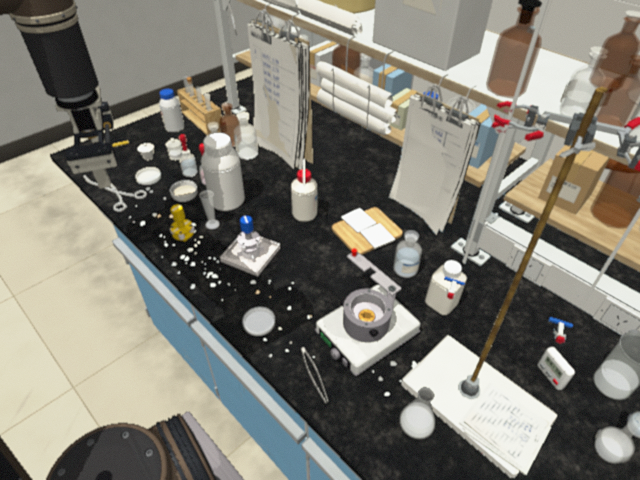

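Candidates: the blue-gripped rotor in its white stand at top (230,285) / scene (247,225), and the yellow decoy at top (160,328) / scene (181,222). By the description I choose the blue one. The pump is at top (388,268), with its latch open to the left and the red tab at (338,235).

```bash
cat > h.py <<'E'
import cv2,numpy as np
from plant import ctrl
def cam(n):
    p=ctrl.camera_params(n);f=240/np.tan(np.radians(p['vertical_fov']/2))
    R=cv2.Rodrigues(p['rvec'])[0];return p,f,R,p['tvec']
def ray(n,u,v,c=None):
    p,f,R,t=c or cam(n);x=np.array([u-p['cx'],v-p['cy']])/f
    if n=='wrist':
        r=np.hypot(*x);d=np.array([*(x*(np.sin(r)/r if r>0 else 1)),np.cos(r)])
    else: d=np.array([*x,1])
    return -R.T@t,R.T@d
def onz(n,u,v,z,c=None):
    o,d=ray(n,u,v,c);return (o+d*(z-o[2])/d[2]).round(4)
def proj(n,P,c=None):
    p,f,R,t=c or cam(n);q=R@np.array(P)+t
    if n=='wrist':
        th=np.arctan2(np.hypot(q[0],q[1]),q[2]);s=th/np.hypot(q[0],q[1])*f
    else: s=f/q[2]
    return np.array([q[0]*s+p['cx'],q[1]*s+p['cy']]).round(1)
E
python3 - <<'E'
from h import *
im=cv2.imread('pics/top0.png')
a=cv2.resize(im[250:330,190:290],None,fx=4,fy=4,interpolation=2);b=cv2.resize(im[220:320,325:425],None,fx=4,fy=4,interpolation=2)
a=cv2.copyMakeBorder(a,0,80,0,0,0);cv2.imwrite('pics/crop.png',np.hstack([a,b]))
h=cv2.cvtColor(im,cv2.COLOR_BGR2HSV)
def cen(x0,x1,y0,y1,lo,hi):
    m=cv2.inRange(h[y0:y1,x0:x1],lo,hi);v,u=np.nonzero(m);return u.mean()+x0,v.mean()+y0,len(u)
g=cen(205,255,260,310,(100,120,60),(130,255,255));print('grip',g,onz('top',g[0],g[1],.105))
h2=h.copy();t=cen(330,350,225,245,(0,150,80),(6,255,255));print('tab',t,onz('top',t[0],t[1],.124))
for q in [(388,268)]:print('pump rim',onz('top',*q,.098))
s=cv2.imread('pics/scene0.png');h=cv2.cvtColor(s,cv2.COLOR_BGR2HSV)
g=cen(230,265,210,240,(100,120,60),(130,255,255));print('grip scene',g,onz('scene',g[0],g[1],.097))
t=cen(343,363,243,262,(0,150,80),(6,255,255));print('tab',t,onz('scene',t[0],t[1],.118))
E
```

```text
grip (np.float64(225.7128712871287), np.float64(284.0990099009901), 101) [0.4759 0.3912 0.105 ]
tab (np.float64(338.1363636363636), np.float64(233.77272727272728), 22) [0.5751 0.1519 0.124 ]
pump rim [0.5037 0.0465 0.098 ]
grip scene (np.float64(246.14285714285714), np.float64(223.94387755102042), 196) [0.479  0.3956 0.097 ]
tab (np.float64(353.625), np.float64(251.71875), 32) [0.5768 0.1521 0.118 ]
```

View pics/crop.png

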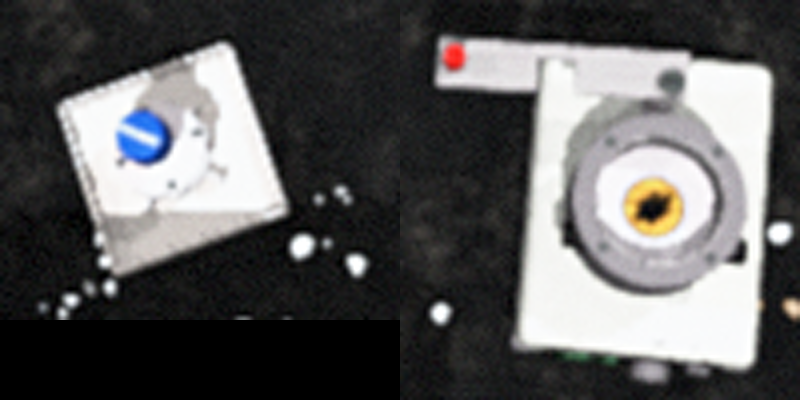

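The crop confirms the choice: the blue grip has a white line at crop (143,136), and it stands on the white tray. The pump hub is at crop (655,206), with its dark bore and keyways visible. I'll move above the rotor.

step_arm(rows=[[[1,3.8,-4.4,0,0,0,0],[1,3.8,-4.4,0,0,0,0],[1,3.8,-4.4,-0.5,0,0,0],[1,3.8,-4.4,-0.5,0,0,0],[1,3.8,-4.2,-0.5,0,0,0],[1,0,0,0,0,0,0],[1,0,0,0,0,0,0]]])

```text
clock: 1.02
tool_pos: [0.4763, 0.3931, 0.2114]
orientation: [-90.0, -0.0, 154.9]
force: [-1.6, -0.5, 0.9]
opening: 0.088
```

Run:
```python
from h import *
c=cam('wrist');o=ctrl.get_obs();im=ctrl.snapshot('wrist');cv2.imwrite('pics/w1.png',im)
print(o['clock'],o['tool_pos'],o['orientation'],o['force'],'cam',-c[2].T@c[3])
h=cv2.cvtColor(im,cv2.COLOR_BGR2HSV);m=cv2.inRange(h,(100,120,60),(130,255,255))
n,l,s,ce=cv2.connectedComponentsWithStats(m)
for i in range(1,n):
    if s[i,4]>100: print(s[i],ce[i],onz('wrist',*ce[i],.114,c))
print('tcp px',proj('wrist',o['tool_pos'],c))
for P in[(.477,.393,.114)]:print(proj('wrist',P,c))
```

```text
1.025 [0.47629287 0.39312241 0.21142582] [-8.99920399e+01 -8.46342069e-03  1.54858431e+02] [-1.56589821 -0.5277628   0.90973897] cam [0.54256701 0.36134658 0.36927323]
[ 298  216   38   43 1058] [316.70604915 236.69565217] [0.4816 0.3915 0.114 ]
tcp px [317.4 301.9]
[317.5 243.2]
```

View pics/w1.png

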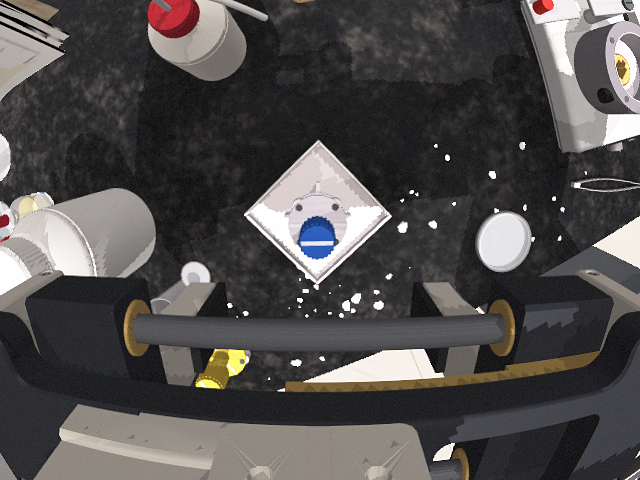

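The rotor sits in the diamond-shaped stand. The grip top is at about (317,241), with the white key line horizontal from (301,243) to (333,243). I'll refine the centre and the line angle numerically.

Run:
```python
from h import *
c=cam('wrist');im=cv2.imread('pics/w1.png')
h=cv2.cvtColor(im,cv2.COLOR_BGR2HSV);h=h[210:265,290:345]
b=cv2.inRange(h,(100,120,60),(130,255,255));hull=cv2.convexHull(np.argwhere(b)[:,::-1].astype(np.int32))
m=np.zeros_like(b);cv2.fillConvexPoly(m,hull,255);w=cv2.inRange(h,(0,0,150),(180,80,255))&m
n,l,s,ce=cv2.connectedComponentsWithStats(w);i=1+s[1:,4].argmax();print(s[i],ce[i])
P=np.array([onz('wrist',u+290,v+210,.114,c)for v,u in np.argwhere(l==i)])[:,:2]
k=P.mean(0);d=np.linalg.svd(P-k)[2][0];print('centre',k,'key angle',np.degrees(np.arctan2(d[1],d[0]))%180,'len',np.ptp((P-k)@d))
```

```text
[ 11  31  32   5 156] [26.66025641 33.02564103]
centre [0.47700385 0.39414423] key angle 65.4123361409556 len 0.02221179276479216
```

step_arm(rows=[[[1,0.1,0.1,-4,0,0,0],[1,0,0,-4,0,0,0],[1,0,0,-3,0,0,0],[1,0,0,-1.8,0,0,0],[1,0,0,0,0,0,0],[-1,0,0,0,0,0,0],[-1,0,0,0,0,0,0],[-1,0,0,0,0,0,0],[-1,0,0,0,0,0,0],[-1,0,0,0,0,0,0]]])

```text
clock: 2.33
tool_pos: [0.4772, 0.3943, 0.0837]
orientation: [-90.0, 0.0, 154.9]
force: [-0.1, -0.6, 0.3]
opening: 0.0434
```

step_arm(rows=[[[-1,0,0,0,0,0,0],[-1,0,0,0,0,0,0],[-1,0,0,0,0,0,0]]])

```text
clock: 2.7
tool_pos: [0.4772, 0.3943, 0.0835]
orientation: [-90.0, 0.0, 154.9]
force: [-0.2, 0.6, 0.3]
opening: 0.0255
```

step_arm(rows=[[[-1,0,0,2,0,0,0],[-1,0,0,4,0,0,0],[-1,0,0,4.7,0,0,0],[-1,0,-2,4,0,0,0],[-1,-0.5,-4.4,0,0,0,0],[-1,-0.5,-5,0,0,0,0],[-1,-0.5,-5,0,0,0,0],[-1,-0.5,-5,0,0,0,0],[-1,-0.7,-5,0,0,0,0],[-1,-0.5,-5,0,0,0,0],[-1,-0.5,0,0,0,0,0],[-1,0,0,0,0,0,0]]])

```text
clock: 4.2
tool_pos: [0.44, 0.0802, 0.2307]
orientation: [-90.0, 0.0, 154.9]
force: [-0.5, 0.8, -1.1]
opening: 0.0253
```

Run:
```python
from h import *
c=cam('wrist');o=ctrl.get_obs();im=ctrl.snapshot('wrist');cv2.imwrite('pics/w2.png',im)
print(o['clock'],o['tool_pos'],o['orientation'],o['force'],o['opening'])
np.savez('c2.npz',rvec=c[0]['rvec'],t=c[3])
q=proj('wrist',(.504,.046,.072),c);print(q)
u,v=q.astype(int);a=cv2.resize(im[max(v-25,0):v+25,u-25:u+25],None,fx=9,fy=9,interpolation=2)
print(u,v);cv2.imwrite('pics/w2c.png',np.hstack([cv2.resize(im[:270,140:490],None,fx=1,fy=450/270),a]))
```

```text
4.2 [0.43998479 0.08019083 0.23069859] [-9.00335866e+01  6.56217237e-03  1.54872694e+02] [-0.4769423   0.79667152 -1.1383687 ] 0.02525312629002262
[322.5 141.2]
322 141
```

View pics/w2c.png

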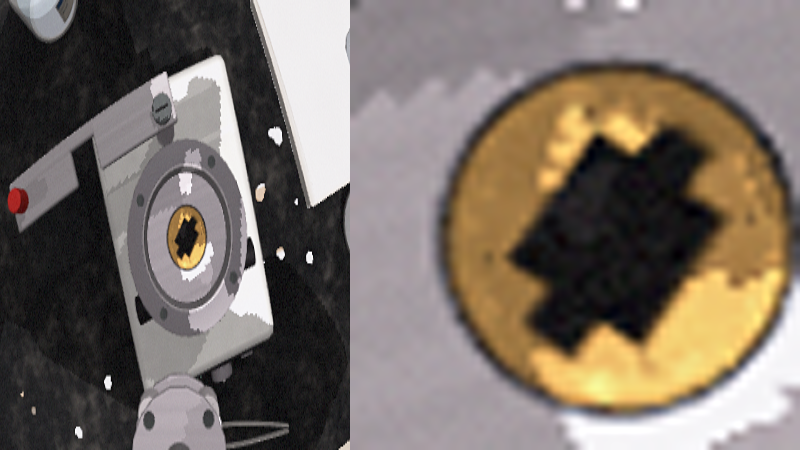

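The hub is directly below the camera, at wrist px (322,141). The keyways run from lower left (565,345) to upper right (690,140) in the right-hand crop. Next I'll measure the hub centre and the keyway angle.

Run:
```python
from h import *
im=cv2.imread('pics/w2.png');c=cam('wrist')
x0,y0=322-25,141-25;K=8
a=cv2.resize(im[y0:y0+50,x0:x0+50],None,fx=K,fy=K,interpolation=2)
h=cv2.cvtColor(a,cv2.COLOR_BGR2HSV);br=cv2.inRange(h,(10,90,60),(35,255,255))
cn=max(cv2.findContours(br,0,1)[0],key=cv2.contourArea);hull=cv2.convexHull(cn)
W=lambda q:np.array([onz('wrist',(u+.5)/K-.5+x0,(v+.5)/K-.5+y0,.072,c)[:2] for u,v in q])
H=W(hull[:,0]);(ctr,r)=cv2.minEnclosingCircle((H*1e3).astype(np.float32));A=np.c_[2*H,np.ones(len(H))]
s=np.linalg.lstsq(A,(H**2).sum(1),rcond=None)[0];R=np.sqrt(s[2]+s[:2]@s[:2]);print('hub centre',s[:2],'r',R,'| enc',ctr,r)
dk=cv2.inRange(h,(0,0,0),(180,255,45));n,l,st,ce=cv2.connectedComponentsWithStats(dk)
i=l[200,200] or 1+st[1:,4].argmax();pt=np.argwhere(l==i)[::7,::-1];P=W(pt);k=P.mean(0)
_,S,V=np.linalg.svd(P-k,full_matrices=False);d=V[0];print('dark centre',k,'S',S,'ang',np.degrees(np.arctan2(d[1],d[0]))%180,'extent',np.ptp((P-k)@d),np.ptp((P-k)@V[1]))
# far points only
for r0 in(.0085,.0095):
    Q=P-s[:2];rr=np.hypot(*Q.T);z=Q[rr>r0];an=np.arctan2(z[:,1],z[:,0]);print(r0,len(z),np.degrees(np.angle(np.exp(2j*an).mean()))/2%180)
hf=cv2.cvtColor(im,cv2.COLOR_BGR2HSV);m=cv2.inRange(hf[80:150,130:180],(0,150,60),(8,255,255));v,u=np.nonzero(m)
print('tab',onz('wrist',u.mean()+130,v.mean()+80,.120,c))
# pivot screw at crop (161,110)
print('pivot',onz('wrist',140+161,110*.6,.110,c))
```

```text
hub centre [0.50223736 0.04390414] r 0.016275831226635677 | enc (502.20526123046875, 43.93544387817383) 16.387725830078125
dark centre [0.50238956 0.04409124] S [0.28974157 0.2001762 ] ang 121.23867674627917 extent 0.02265071891472613 0.014198767334536105
0.0085 443 120.80534967135647
0.0095 237 120.3991268324376
tab [0.5769 0.1513 0.12  ]
pivot [0.5631 0.0369 0.11  ]
```

step_arm(rows=[[[-1,1,-0.6,0,0,0,9.2],[-1,1,-0.6,0,0,0,9.2],[-1,1,-0.6,0,0,0,9.2],[-1,1,-0.6,0,0,0,9.2],[-1,1,-0.6,0,0,0,9.2],[-1,1.2,-0.6,0,0,0,9.2],[-1,0,0,-2,0,0,0],[-1,0,0,-2,0,0,0],[-1,0,0,-1.5,0,0,0],[-1,0,0,0,0,0,0],[-1,0,0,0,0,0,0]]])

```text
clock: 5.62
tool_pos: [0.5027, 0.0447, 0.1761]
orientation: [-90.0, 0.0, -149.8]
force: [0.3, -0.1, -1.5]
opening: 0.0258
```

Run:
```python
from h import *
c=cam('wrist');o=ctrl.get_obs();im=ctrl.snapshot('wrist');print(o['tool_pos'],o['orientation'],o['force'],o['moment'],o['opening'],o['joint_pos'])
t=ctrl.snapshot('top');s=ctrl.snapshot('scene')
f=lambda i,x,y,w,k:cv2.resize(i[y:y+w,x:x+w],(400,400),interpolation=2)
u,v=proj('wrist',(.502,.044,.1),c).astype(int);print(u,v)
cv2.imwrite('pics/w3.png',np.hstack([f(im,u-60,v-80,120,1),f(s,315,255,100,1)]))
```

```text
[0.50272689 0.0447491  0.1761215 ] [-8.99779874e+01  3.68874554e-02 -1.49840564e+02] [ 0.31351009 -0.07630247 -1.47568795] [-0.03007166 -0.09738703  0.02423405] 0.02576596059415884 [ 2.74377556e+01  6.79038102e+00 -2.46886091e+01  2.37378088e-02
 -5.84831209e+01  9.27092711e+01]
318 253
```

View pics/w3.png

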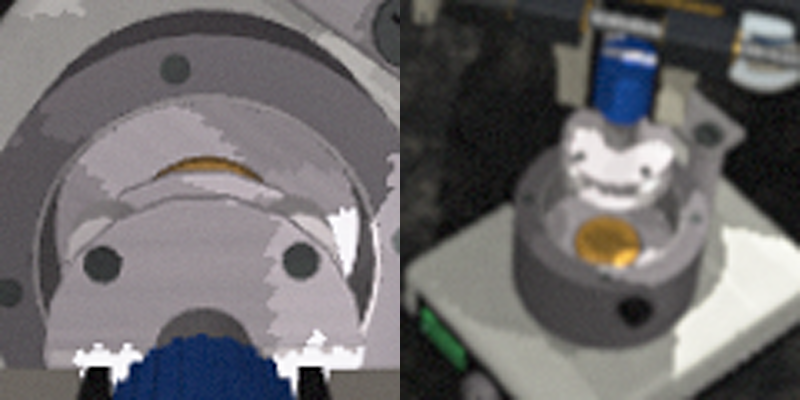

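Cage and drum bore are concentric left to right in the wrist crop. I'll lower slowly, watching the force.

step_arm(rows=[[[-1,-0.05,-0.08,-1,0,0,0],[-1,0,0,-1,0,0,0],[-1,0,0,-0.7,0,0,0],[-1,0,0,-0.3,0,0,0],[-1,0,0,-0.2,0,0,0],[-1,0,0,0,0,0,0]]])

```text
clock: 6.52
tool_pos: [0.5018, 0.0435, 0.1436]
orientation: [-90.0, 0.0, -149.9]
force: [-0.2, 0.3, -1.4]
opening: 0.0256
```

step_arm(rows=[[[-1,0,0,-0.1,0,0,0],[-1,0,0,-0.1,0,0,0],[-1,0,0,-0.1,0,0,0],[-1,0,0,0,0,0,0]]])

```text
clock: 7.02
tool_pos: [0.5016, 0.0435, 0.1405]
orientation: [-90.0, -0.0, -149.9]
force: [0.4, 0.3, -2.1]
opening: 0.0254
```

step_arm(rows=[[[-1,0,0,-0.1,0,0,0],[-1,0,0,-0.1,0,0,0],[-1,0,0,-0.1,0,0,0],[-1,0,0,0,0,0,0]]])

```text
clock: 7.52
tool_pos: [0.5016, 0.0435, 0.1375]
orientation: [-90.0, -0.0, -149.9]
force: [0.2, 0.3, -0.7]
opening: 0.0253
```

step_arm(rows=[[[-1,0,0,-0.1,0,0,0],[-1,0,0,-0.05,0,0,0],[-1,0,0,0,0,0,0]]])

```text
clock: 7.9
tool_pos: [0.5016, 0.0435, 0.136]
orientation: [-90.0, -0.0, -149.9]
force: [0.4, 0.1, -1.3]
opening: 0.0253
```

step_arm(rows=[[[-1,0,0,-0.1,0,0,0],[-1,0,0,-0.1,0,0,0],[-1,0,0,0,0,0,0]]])

```text
clock: 8.28
tool_pos: [0.5016, 0.0435, 0.134]
orientation: [-90.0, -0.0, -149.9]
force: [0.1, 0.0, -0.6]
opening: 0.0256
```

step_arm(rows=[[[-1,0,0,-0.15,0,0,0],[-1,0,0,-0.15,0,0,0],[-1,0,0,-0.15,0,0,0],[-1,0,0,-0.15,0,0,0],[-1,0,0,-0.1,0,0,0],[-1,0,0,0,0,0,0]]])

```text
clock: 9.02
tool_pos: [0.5016, 0.0435, 0.127]
orientation: [-90.0, -0.0, -149.9]
force: [-0.1, -0.5, -1.1]
opening: 0.0251
```

step_arm(rows=[[[-1,0,0,-0.1,0,0,0],[-1,0,0,-0.1,0,0,0],[-1,0,0,-0.1,0,0,0],[-1,0,0,0,0,0,0]]])

```text
clock: 9.52
tool_pos: [0.5016, 0.0435, 0.124]
orientation: [-90.0, -0.0, -149.9]
force: [-0.1, 0.5, -1.6]
opening: 0.0255
```

step_arm(rows=[[[-1,0,0,-0.05,0,0,0],[-1,0,0,-0.05,0,0,0],[-1,0,0,0,0,0,0]]])

```text
clock: 9.9
tool_pos: [0.5018, 0.0435, 0.1234]
orientation: [-90.0, 0.0, -149.9]
force: [-1.5, 0.8, 3.5]
opening: 0.0257
```

Contact came at TCP z = 0.1234 against 0.1235 expected, with about 5 N, so the rotor is home. Releasing and rising.

step_arm(rows=[[[0,0,0,0,0,0,0],[0.2,0,0,0,0,0,0],[0.2,0,0,0,0,0,0],[0.2,0,0,0,0,0,0],[0.2,0,0,1,0,0,0],[0.2,0,0,3,0,0,0],[0.2,0,0,4,0,0,0],[-1,0,0,1,0,0,0],[-1,0,0,0,0,0,0]]])

```text
clock: 11.02
tool_pos: [0.5019, 0.0437, 0.2139]
orientation: [-90.0, 0.1, -149.9]
force: [-0.6, 0.5, -0.3]
opening: 0.0379
```

Run:
```python
from h import *
c=cam('wrist');o=ctrl.get_obs();im=ctrl.snapshot('wrist');print(o['clock'],o['tool_pos'],o['orientation'],o['force'],o['opening'])
s=ctrl.snapshot('scene');cv2.imwrite('pics/w4.png',im)
for P in[(.502,.044,.154),(.577,.151,.124),(.563,.037,.108)]:print(proj('wrist',P,c),proj('scene',P))
cv2.imwrite('pics/w4c.png',np.hstack([im[:,100:560],cv2.resize(s[240:380,300:400],(340,480),interpolation=2)]))
```

```text
11.025 [0.50192243 0.04368367 0.21393434] [-9.00010172e+01  1.12534282e-01 -1.49890556e+02] [-0.55470257  0.53402997 -0.345671  ] 0.03787242325965414
[317.9 259.8] [369.3 288.3]
[235.5  75.1] [354.2 249.9]
[369.5 173.6] [390.9 288.9]
```

View pics/w4c.png

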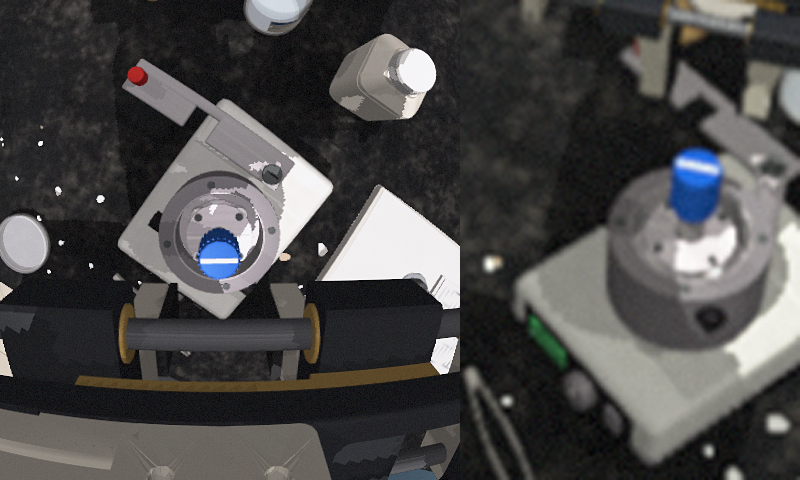

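The rotor is home: its grip top at wrist (317,260) matches the prediction for z = 154 mm. The latch is open with its tab at (237,75), as predicted. I'll plan the latch push with closed fingers moving round the pivot.

Run:
```python
import numpy as np
pv=np.array([.5631,.0369]);tcp=np.array([.5019,.0437])
def pos(th,d):
    a=np.radians(th);return pv+.117*np.array([np.cos(a),np.sin(a)])-d*np.array([-np.sin(a),np.cos(a)])
p=pos(83.1,.027);print('start',p,'delta cm',(p-tcp)*100,'turn',83.1-120.1)
q=pos(83.1,.0165);print('to contact',(q-p)*100)
for th in np.arange(93.1,175,10):
    n=pos(th,.0165);print(th,n.round(4),((n-q)*100).round(2));q=n
```

```text
start [0.60396046 0.14980891] delta cm [10.20604584 10.61089144] turn -37.0
to contact [-1.04239521  0.12614368]
93.1 [0.5732 0.1546] [-2.03  0.36]
103.1 [0.5527 0.1546] [-2.06 -0.  ]
113.1 [0.5324 0.151 ] [-2.03 -0.36]
123.1 [0.513  0.1439] [-1.93 -0.71]
133.1 [0.4952 0.1336] [-1.78 -1.03]
143.1 [0.4794 0.1203] [-1.58 -1.33]
153.1 [0.4662 0.1045] [-1.32 -1.58]
163.1 [0.4559 0.0867] [-1.03 -1.78]
173.1 [0.4489 0.0673] [-0.7  -1.94]
```

step_arm(rows=[[[-1,2,2.1,0,0,0,-7.4],[-1,2,2.1,0,0,0,-7.4],[-1,2,2.1,0,0,0,-7.4],[-1,2,2.1,0,0,0,-7.4],[-1,2,2.1,0,0,0,-7.4],[-1,0.2,0,0,0,0,0],[-1,0,0,0,0,0,0],[-1,0,0,0,0,0,0]]])

```text
clock: 12.12
tool_pos: [0.6031, 0.1479, 0.2128]
orientation: [-90.0, -0.0, 173.1]
force: [1.2, 0.3, 0.3]
opening: 0.0001
```

step_arm(rows=[[[-1,0,0.2,-4,0,0,0],[-1,0,0,-4,0,0,0],[-1,0,0,-2,0,0,0],[-1,0,0,0,0,0,0],[-1,-1,0.1,0,0,0,0],[-1,-0.7,0.12,0,0,0,3.3],[-1,-0.7,0.12,0,0,0,3.3],[-1,-0.7,0.12,0,0,0,3.3],[-1,0,0,0,0,0,0]]])

```text
clock: 13.25
tool_pos: [0.5726, 0.1554, 0.1148]
orientation: [-90.1, 0.1, -177.0]
force: [0.6, 0.1, 0.6]
opening: 0.0003
```

Run:
```python
from h import *
c=cam('wrist');o=ctrl.get_obs();im=ctrl.snapshot('wrist');s=ctrl.snapshot('scene');print(o['clock'],o['tool_pos'],o['orientation'],o['force'])
cv2.imwrite('pics/w5c.png',np.hstack([im[150:390,160:480],cv2.resize(s[210:330,310:430],(240,240),interpolation=2)]))
```

```text
13.25 [0.57255161 0.15536922 0.11476097] [-9.00606790e+01  1.21306757e-01 -1.76971745e+02] [0.56049916 0.14551602 0.6317043 ]
```

View pics/w5c.png

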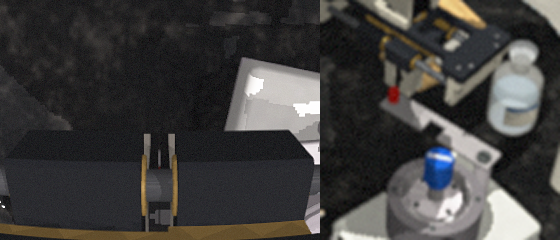

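The fingers are at the tab's outer side; in the scene crop the red tab at (393,95) is against the fingertips. I'll continue round the arc.

step_arm(rows=[[[-1,-1.03,0,-0.1,0,0,5],[-1,-1.03,0,-0.1,0,0,5],[-1,-1.02,-0.18,0,0,0,5],[-1,-1.01,-0.18,0,0,0,5],[-1,-0.97,-0.35,0,0,0,5],[-1,-0.96,-0.36,0,0,0,5],[-1,-0.89,-0.51,0,0,0,5],[-1,-0.89,-0.52,0,0,0,5],[-1,0,0,0,0,0,0]]])

```text
clock: 14.48
tool_pos: [0.4948, 0.1341, 0.1117]
orientation: [-90.0, 0.1, -137.1]
force: [0.3, -0.2, 0.6]
opening: 0.0005
```

Run:
```python
from h import *
o=ctrl.get_obs();s=ctrl.snapshot('scene');t=ctrl.snapshot('top');print(o['clock'],o['tool_pos'],o['orientation'],o['force'])
cv2.imwrite('pics/w6c.png',np.hstack([cv2.resize(s[220:360,290:430],(400,400),interpolation=2),cv2.resize(t[200:320,320:440],(400,400),interpolation=2)]))
```

```text
14.475 [0.49478737 0.13411565 0.11167052] [-8.99914275e+01  6.51731245e-02 -1.37065692e+02] [ 0.30767953 -0.16764887  0.5816833 ]
```

View pics/w6c.png

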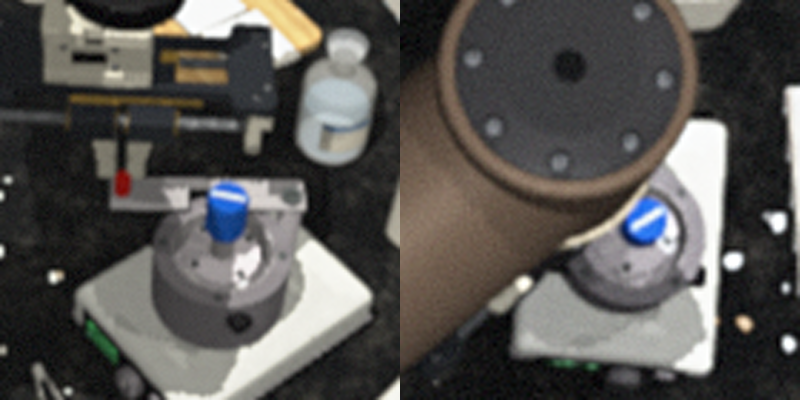

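The latch follows, with the tab at scene crop (122,184) against the fingers. Continuing.

step_arm(rows=[[[-1,-0.79,-0.66,0,0,0,5],[-1,-0.79,-0.67,0,0,0,5],[-1,-0.66,-0.79,0,0,0,5],[-1,-0.66,-0.79,0,0,0,5],[-1,-0.52,-0.89,0,0,0,5],[-1,-0.51,-0.89,0,0,0,5],[-1,-0.18,-0.48,0,0,0,2.5],[-1,0,0,0,0,0,0]]])

```text
clock: 15.58
tool_pos: [0.454, 0.0826, 0.1112]
orientation: [-90.0, 0.0, -104.6]
force: [0.8, -0.1, 0.3]
opening: 0.0001
```

step_arm(rows=[[[-1,-0.18,-0.48,0,0,0,2.5],[-1,-0.17,-0.48,0,0,0,2.5],[-1,-0.05,-0.25,0,0,0,1],[-1,0,0,0,0,0,0]]])

```text
clock: 16.08
tool_pos: [0.4499, 0.0705, 0.1111]
orientation: [-90.0, 0.0, -98.6]
force: [0.5, 1.4, 0.6]
opening: 0.0004
```

step_arm(rows=[[[-1,-0.03,-0.2,0,0,0,0],[-1,-0.02,-0.15,0,0,0,0],[-1,0,0,0,0,0,0]]])

```text
clock: 16.45
tool_pos: [0.45, 0.0695, 0.1112]
orientation: [-89.9, 0.3, -98.6]
force: [-3.2, 14.5, -1.2]
opening: 0.0003
```

A firm stop at 14 N. I'll back off and check the latch angle.

step_arm(rows=[[[-1,0,0.4,0,0,0,0],[-1,0,2,0,0,0,0],[-1,0,2,3,0,0,0],[-1,0,3,5,0,0,0],[-1,0,5,3,0,0,0],[-1,0,6,0,0,0,0],[-1,0,6,0,0,0,0],[-1,0,6,0,0,0,0],[-1,0,6,0,0,0,0],[-1,0,0,0,0,0,0]]])

```text
clock: 17.7
tool_pos: [0.4484, 0.4337, 0.2192]
orientation: [-90.0, -0.2, -98.4]
force: [-0.3, -1.8, -0.8]
opening: 0.0005
```

Run:
```python
from h import *
o=ctrl.get_obs();s=ctrl.snapshot('scene');t=ctrl.snapshot('top');print(o['clock'],o['tool_pos'],o['force'])
cv2.imwrite('pics/s7.png',s);cv2.imwrite('pics/t7.png',t)
pv=np.array([.5631,.0369])
for n,i in(('top',t),('scene',s)):
    u,v=proj(n,(.4468,.0499,.122));u,v=int(u),int(v);h=cv2.cvtColor(i[v-20:v+20,u-20:u+20],cv2.COLOR_BGR2HSV)
    m=cv2.inRange(h,(0,130,60),(6,255,255))|cv2.inRange(h,(175,130,60),(180,255,255));y,x=np.nonzero(m)
    if len(x):
        P=onz(n,x.mean()+u-20,y.mean()+v-20,.121 if n=='top' else .118)[:2];print(n,len(x),P,np.degrees(np.arctan2(*(P-pv)[::-1])),'r',np.hypot(*(P-pv)))
cv2.imwrite('pics/f7.png',np.hstack([cv2.resize(s[250:370,300:420],(400,400),interpolation=2),cv2.resize(t[220:320,340:440],(400,400),interpolation=2)]))
```

```text
17.7 [0.44842456 0.43374588 0.21917432] [-0.30944947 -1.7910638  -0.84374579]
top 25 [0.4466 0.0543] 171.50531182180035 r 0.11779223234152586
scene 44 [0.448  0.0546] 171.25757840333443 r 0.11645299480906451
```

View pics/f7.png

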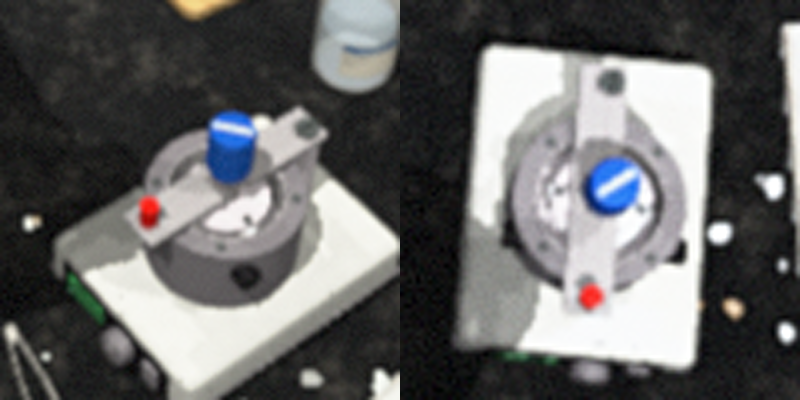

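The latch hook lies round the neck, with the tab at top crop (591,296) and the rotor still seated. I'll check "shut" against the casing edge direction.

Run:
```python
from h import *
t=cv2.imread('pics/t7.png')
g=lambda x,y,z:onz('top',340+(x-400)/4,220+y/4,z)[:2]
for a,b in(((458,345),(483,48)),((692,365),(712,68))):
    d=g(*b,.046)-g(*a,.046);print('edge',d,np.degrees(np.arctan2(d[1],d[0])))
d=g(691,366,.046)-g(459,347,.046);print('front edge', np.degrees(np.arctan2(d[1],d[0]))+90)
d=g(611,82,.110)-g(591,296,.124);print('latch',d,np.degrees(np.arctan2(d[1],d[0])))
d=g(611,82,.110);print('pivot',d)
d=g(611,82,.110)-np.array([.502,.0438]);print('axis->pivot',d,np.degrees(np.arctan2(d[1],d[0])))
# casing mask min-area rectangle
gr=cv2.cvtColor(t,cv2.COLOR_BGR2HSV)[225:318,345:430]
m=cv2.inRange(gr,(0,0,90),(180,70,255));m=cv2.morphologyEx(m,2,np.ones((5,5)));cn=max(cv2.findContours(m,0,1)[0],key=cv2.contourArea)
P=np.array([onz('top',u+345,v+225,.046)[:2] for u,v in cn[:,0]]);print(cv2.minAreaRect((P*1e3).astype(np.float32)))
```

```text
edge [ 0.1679 -0.0206] -6.99477979619059
edge [ 0.167  -0.0219] -7.4710062459453
front edge -5.9245819819824845
latch [ 0.1154 -0.0187] -9.204488911964033
pivot [0.561 0.035]
axis->pivot [ 0.059  -0.0088] -8.483272434889665
((501.23687744140625, 43.774417877197266), (133.71109008789062, 183.15139770507812), 82.85418701171875)
```

step_arm(rows=[[[-1,0.5,-5.5,0,0,0,0],[-1,0.5,-5.8,0,0,0,0],[-1,0.5,-5.8,0,0,0,0],[-1,0.5,-5.8,0,0,0,0],[-1,0.5,-5.8,0,0,0,0],[-1,0.5,-5.8,0,0,0,0],[-1,0.5,-5.8,0,0,0,0],[-1,0.5,-4,0,0,0,0],[-1,0,-1.5,0,0,0,0],[-1,0,0,0,0,0,0],[-1,0,0,0,0,0,0]]])

```text
clock: 19.18
tool_pos: [0.4888, -0.0269, 0.2212]
orientation: [-90.0, 0.0, -98.5]
force: [-0.7, 0.1, 0.1]
opening: -0.0001
```

Run:
```python
from h import *
c=cam('wrist');o=ctrl.get_obs();im=ctrl.snapshot('wrist');cv2.imwrite('pics/w8.png',im)
print(o['clock'],o['tool_pos'],o['orientation'],o['force'],'cam',-c[2].T@c[3])
def M(P):return c[2]@P
# orthorectify at latch plate top z=.108, 0.25 mm/px, view in image orientation
X,Y=np.meshgrid(np.arange(.41,.61,.0004),np.arange(.14,-.05,-.0004)) 
q=np.array([proj('wrist',(x,y,.108),c) for x,y in zip(X.ravel(),Y.ravel())],np.float32).reshape(*X.shape,2)
r=cv2.remap(im,q[...,0],q[...,1],cv2.INTER_CUBIC);cv2.imwrite('pics/ortho.png',cv2.resize(r,None,fx=1.2,fy=1.2))
```

```text
19.175 [ 0.48881971 -0.02688892  0.22118229] [-8.99871746e+01  1.11695967e-02 -9.84922927e+01] [-0.67809724  0.12719407  0.07043538] cam [0.49952015 0.04487508 0.37907131]
```

View pics/ortho.png

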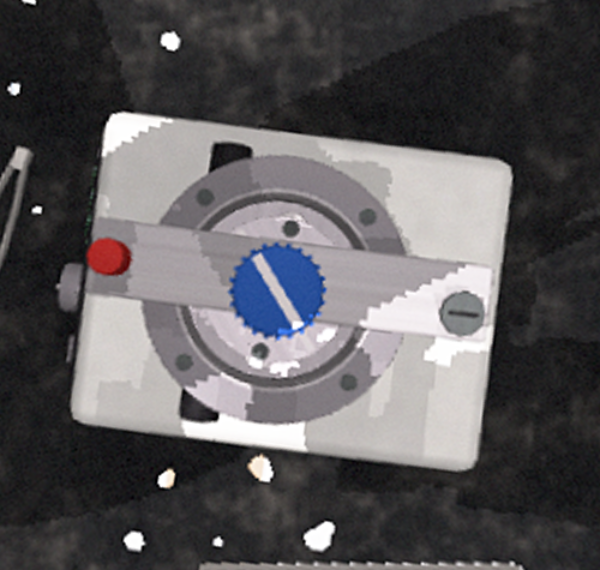

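Run:
```python
import cv2,numpy as np
g=cv2.GaussianBlur(cv2.cvtColor(cv2.imread('pics/ortho.png'),6),(0,0),1.5).astype(float)
gy=np.abs(cv2.Sobel(g,6,0,1,ksize=3));gx=np.abs(cv2.Sobel(g,6,1,0,ksize=3))
def fit(G,p,q,w=6,vert=False,seg=None):
    p,q=np.array(p,float),np.array(q,float);n=np.linspace(0,1,150);out=[]
    for s in n:
        c=p+(q-p)*s;x,y=np.round(c).astype(int);k=np.arange(-w,w+1)
        v=G[y,x+k] if vert else G[y+k,x]
        j=v.argmax()
        if v[j]>25: out.append((x+k[j],y) if vert else (x,y+k[j]))
    l=cv2.fitLine(np.array(out,np.float32),cv2.DIST_HUBER,0,.01,.01).ravel();a=np.degrees(np.arctan2(l[1],l[0]))
    print(len(out),'angle',round((a-90 if vert else a)%180,2))
print('casing');fit(gy,(125,115),(490,158));fit(gy,(95,421),(455,466));fit(gx,(105,140),(76,395),vert=True);fit(gx,(510,185),(477,445),vert=True)
print('latch plate');fit(gy,(140,225),(485,267));fit(gy,(140,225),(240,237));fit(gy,(310,246),(485,267));fit(gy,(100,296),(225,310));fit(gy,(330,323),(480,340))
```

```text
casing
150 angle 7.14
150 angle 7.14
150 angle 7.17
150 angle 7.15
latch plate
150 angle 7.25
150 angle 6.87
150 angle 7.83
150 angle 7.4
150 angle 5.13
```

The plate edge is at 7.25° and the casing at 7.14°, so the latch is parallel and fully shut. I'll do a quick bystander check with a before/after difference, then hand in.

Run:
```python
import cv2,numpy as np
from plant import ctrl
a=cv2.imread('pics/top0.png');b=cv2.imread('pics/t7.png')
d=(cv2.GaussianBlur(cv2.absdiff(a,b),(5,5),0).max(2)>45).astype(np.uint8)
n,l,s,c=cv2.connectedComponentsWithStats(d)
print([(*c[i].round().astype(int),s[i,4]) for i in range(1,n) if s[i,4]>15])
o=ctrl.get_obs();print(o['clock'],o['force'],o['qvel'].round(2));ctrl.close_job()
```

```text
[(np.int64(218), np.int64(203), np.int32(646)), (np.int64(82), np.int64(358), np.int32(28543)), (np.int64(54), np.int64(228), np.int32(38)), (np.int64(347), np.int64(236), np.int32(384)), (np.int64(387), np.int64(233), np.int32(73)), (np.int64(212), np.int64(243), np.int32(18)), (np.int64(388), np.int64(263), np.int32(549)), (np.int64(233), np.int64(285), np.int32(1279)), (np.int64(363), np.int64(293), np.int32(519)), (np.int64(167), np.int64(293), np.int32(242)), (np.int64(387), np.int64(293), np.int32(86)), (np.int64(227), np.int64(309), np.int32(302)), (np.int64(192), np.int64(323), np.int32(61)), (np.int64(183), np.int64(333), np.int32(48)), (np.int64(190), np.int64(343), np.int32(90)), (np.int64(66), np.int64(371), np.int32(21)), (np.int64(2), np.int64(404), np.int32(83)), (np.int64(448), np.int64(446), np.int32(211))]
19.225 [-0.25425757  0.38256805 -0.23060849] [ 0.53  0.24  0.16  0.12 -0.03  0.14]
the job is handed in; nothing more can be done
```

Run:
```python
import cv2,numpy as np
f=lambda n,x,y:cv2.resize(cv2.imread('pics/'+n)[y:y+120,x:x+160],(400,300),interpolation=2)
cv2.imwrite('pics/cmp.png',np.vstack([np.hstack([f('top0.png',140,160),f('t7.png',140,160)]),np.hstack([f('scene0.png',230,130),f('s7.png',230,130)])]))
```

```text
(no output)
```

View pics/cmp.png

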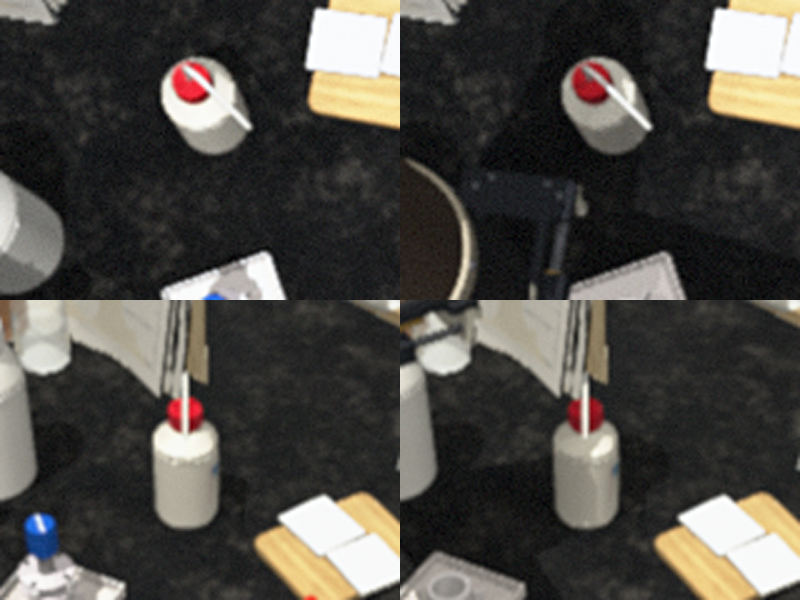

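The rotor is back in the pump and fully home, the latch is shut round its neck, and the job is handed in at 19.2 s.

- **Seating:** I turned the rotor to the keyway angle measured in the wrist image (about 121°). The keys went in at the first try, so no search by feel was needed. It bottomed within about 0.1 mm of the expected height at about 5 N, and the grip's top appears where the 154 mm height predicts.
- **Latch:** I pushed the tab shut with closed fingers to a firm stop at about 14 N, then backed off. The last close view has the plate parallel to the casing (7.25° against 7.14°). The tab and pivot positions alone read about 2° short of shut. I trusted the plate edges and the firm stop over that reading.
- **Bystanders:** The before/after difference flagged the wash bottle. Side by side it stands in the same place and only the gripper's shadow changed. The other changed patches were not checked one by one, but they fit the moved rotor, latch and arm and their shadows. No unexpected contact force appeared in the readings.
- **Hand-in:** The arm stood clear above the pump, touching nothing.

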